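Load the analyser's colour-coded reagent carrier

TASK

Load the reagent carrier for the analyser: move the red-, yellow-, green- and blue-capped bottles one by one from the storage rack to the carrier, so that each stands upright and fully down in the seat of its own cap's colour. Keep the bottles upright and set them down rather than dropping them. Leave the white-capped spare standing in the rack, and the box of pipette tips where it is.

Things in the scene. Friction and masses are not known exactly. Their poses are not given: they have to be found in the camera images.
- bottle_red: Off-white round reagent bottle, red screw cap, 92 mm tall, upright. Body 44 mm across up to 54 mm, shoulder to a 30 mm neck at 62 mm; cap 38 mm across, 66 to 92 mm above the underside, stays on: grip it from above. 65 to 135 g. Origin: centre of the underside, z up; yaw means nothing. Starts in any one of the storage rack's five places (rack: see bottle_white).
- bottle_yellow: Off-white round reagent bottle, yellow screw cap, 92 mm tall, upright. Body 44 mm across up to 54 mm, shoulder to a 30 mm neck at 62 mm; cap 38 mm across, 66 to 92 mm above the underside, stays on: grip it from above. 65 to 135 g. Origin: centre of the underside, z up; yaw means nothing. Starts in any one of the storage rack's five places (rack: see bottle_white).
- bottle_green: Off-white round reagent bottle, green screw cap, 92 mm tall, upright. Body 44 mm across up to 54 mm, shoulder to a 30 mm neck at 62 mm; cap 38 mm across, 66 to 92 mm above the underside, stays on: grip it from above. 65 to 135 g. Origin: centre of the underside, z up; yaw means nothing. Starts in any one of the storage rack's five places (rack: see bottle_white).
- bottle_blue: Off-white round reagent bottle, blue screw cap, 92 mm tall, upright. Body 44 mm across up to 54 mm, shoulder to a 30 mm neck at 62 mm; cap 38 mm across, 66 to 92 mm above the underside, stays on: grip it from above. 65 to 135 g. Origin: centre of the underside, z up; yaw means nothing. Starts in any one of the storage rack's five places (rack: see bottle_white).
- seat_red: Fixed round red cup on the reagent carrier, seat of the red-capped bottle. 18 mm tall, inside 54 mm across at the floor, 60 at the mouth, rim 68 outside. Origin: centre of its underside, 12 mm above the bench; floor 3 mm, rim 18 mm above it. z up, y along the row. The 4 seats, colours in any order, stand in a straight row 70 mm apart on the fixed dark grey carrier, 88 mm wide, left or right of the middle.
- seat_yellow: Fixed round yellow cup on the reagent carrier, seat of the yellow-capped bottle. 18 mm tall, inside 54 mm across at the floor, 60 at the mouth, rim 68 outside. Origin: centre of its underside, 12 mm above the bench; floor 3 mm, rim 18 mm above it. z up, y along the row. The 4 seats, colours in any order, stand in a straight row 70 mm apart on the fixed dark grey carrier, 88 mm wide, left or right of the middle.
- seat_green: Fixed round green cup on the reagent carrier, seat of the green-capped bottle. 18 mm tall, inside 54 mm across at the floor, 60 at the mouth, rim 68 outside. Origin: centre of its underside, 12 mm above the bench; floor 3 mm, rim 18 mm above it. z up, y along the row. The 4 seats, colours in any order, stand in a straight row 70 mm apart on the fixed dark grey carrier, 88 mm wide, left or right of the middle.
- seat_blue: Fixed round blue cup on the reagent carrier, seat of the blue-capped bottle. 18 mm tall, inside 54 mm across at the floor, 60 at the mouth, rim 68 outside. Origin: centre of its underside, 12 mm above the bench; floor 3 mm, rim 18 mm above it. z up, y along the row. The 4 seats, colours in any order, stand in a straight row 70 mm apart on the fixed dark grey carrier, 88 mm wide, left or right of the middle.
- bottle_white: Spare bottle, white cap, otherwise like the others; it stays. Origin: centre of the underside. The 5 bottles stand in a straight row 62 mm apart, in any order, in the fixed grey storage rack (74 mm wide, on the other side from the carrier): on its floor, 6 mm above the bench, each through a 50 mm hole in a white guide plate, top 42 mm above the bench; lift them straight up out of it.
- tip_box: Blue box of white pipette tips, loose, 82 x 122 x 45 mm (x, y, z), on the bench beyond the racks: to be left alone. Origin: centre of the underside.
Things that resemble listed ones, but are neither listed nor needed, are in the scene too. Leave any black look-alike of the bottle_yellow alone. Leave any purple look-alike of the bottle_red alone.

How it is judged (in metres and radians):
At the end, for the whole second after the job is handed in: Each colour-capped bottle stands released and at rest in its own colour's seat: within 9 mm of its centre, on its floor (under 6 mm above the seat's origin), leaning under 0.1 rad; the white-capped bottle is upright within 12 mm of its place, the tip box within 20 mm of its own (horizontal distance between bottle_red and seat_red below 0.009 m and z of bottle_red in the frame of seat_red between 0 and 0.006 m and angle between each of bottle_red, bottle_yellow, bottle_green, bottle_blue, bottle_white's own z axis and vertical below 0.1 rad and linear speed of each of bottle_red, bottle_yellow, bottle_green, bottle_blue below 0.02 m/s and angular speed of each of bottle_red, bottle_yellow, bottle_green, bottle_blue below 0.2 rad/s and horizontal distance between bottle_yellow and seat_yellow below 0.009 m and z of bottle_yellow in the frame of seat_yellow between 0 and 0.006 m and horizontal distance between bottle_green and seat_green below 0.009 m and z of bottle_green in the frame of seat_green between 0 and 0.006 m and horizontal distance between bottle_blue and seat_blue below 0.009 m and z of bottle_blue in the frame of seat_blue between 0 and 0.006 m and distance of bottle_white from where it was at the start of the episode below 0.012 m and distance of tip_box from where it was at the start of the episode below 0.02 m); the robot touches nothing.
It fails at once if a bottle is tipped over (leans by more than 40 degrees) (angle between any of bottle_red, bottle_yellow, bottle_green, bottle_blue's own z axis and vertical above 0.7 rad).
It fails at once if a bottle is dropped (falls freely by more than about 30 mm, reaching 0.75 m/s with no finger on it) ((linear speed of bottle_red above 0.75 m/s and contact force between the fingers and bottle_red below 0.05 N) or (linear speed of bottle_yellow above 0.75 m/s and contact force between the fingers and bottle_yellow below 0.05 N) or (linear speed of bottle_green above 0.75 m/s and contact force between the fingers and bottle_green below 0.05 N) or (linear speed of bottle_blue above 0.75 m/s and contact force between the fingers and bottle_blue below 0.05 N)).
It fails at once if the white-capped spare is lifted or pushed out of its place (moved more than 20 mm) (distance of bottle_white from where it was at the start of the episode above 0.02 m).
It fails at once if the tip box is shoved (more than 30 mm) (distance of tip_box from where it was at the start of the episode above 0.03 m).
It also fails if it takes over 112 s, if anything falls off the work surface, if the arm or the gripper's body presses on something with over 40 N, if the wrist force passes 120 N, or if a joint passes its speed limit or range.

ROBOT

A 6-joint arm with a two-finger parallel gripper is mounted at the origin on the work surface. World frame = base frame: x ahead of the robot, y to its left, z up, the work surface at z = 0. Lengths are in mm, angles in rad, forces in N, time in s.
With the tool pointing down it reaches from about 275 to 725 mm from the base axis. Payload 5.6 kg.
Tool frame: the origin (TCP) lies between the finger pads; the fingertips stand 8 mm ahead of it and the grasp point (between the pads) lies 11 mm behind it; z points along the fingers, y is the line along which they close (so a half turn about z gives the same grasp; the last joint's range is limited). The gripper opens to 85 mm and grips with 20 to 120 N. Pads are 22 mm wide; open, the fingers measure 114 mm over their backs; the gripper's body (76 mm by 85 mm) begins 54 mm behind the grasp point. The pads swing forward as they close: fully open they stand 13 mm farther back than shut.
Start: joints at [1.58, 0.255, 0.108, 0, -1.424, -0.285], TCP at [149.747, 529.215, 239.283] pointing down, gripper open.
Joint ranges: [-2.95, 2.95], [-1.21, 1.97], [-1.09, 1.5], [-2.87, 1.71], [-2.94, -0.07], [-3.05, 3.05]. Speed limits (rad/s): [2.57, 2.57, 3.14, 3.14, 3.14, 3.14].

INTERFACE

Orientations are given as a rotation vector (axis times angle).
In Python, from bench import r gives the robot as it stands. The module is installed in compiled form; this text tells all that it offers.
- The arm moves only by the shell command python3 -m handwheel 'ROWS' [FORCE]. ROWS is text: rows parted by semicolons, each of 7 numbers parted by spaces: the turn, a rotation vector about the tool's x, y, z in rad, then the shift along the tool's x, y, z in cm, then the closure, from 0 (fully open) to 1 (shut). A call has 1 to 10 rows; each row shifts and turns the commanded pose from where the row before left it, along the tool's axes as they then stand; what a row does not reach is not made up. A row lasts 1/8 s, in which the tool goes at most 62.5 mm and 10.7 degrees, less where a joint would pass 70% of its speed; a pose out of reach is approached as far as the arm can. A call is refused whole if a number of a shift passes 6.25 or a number of a turn 0.188, either way. A call with a gripper value outside its range is refused whole. The fingers move at their own pace and stop on an object; FORCE is the grip in N (left out, the last holds). Time passes only in rows, so rows that do not move let the fingers close. It gives the time, the measured TCP pose, the force, the opening and the grip force at its end, in the units of the state.
- r.state(): the state, without advancing time (a new reading comes with each control period).
- r.grab_frame(name): name is "scene" or "top" or "wrist"; returns (picture, depth): 384x512x3 uint8, blue, green, red; 384x512 float32, mm along the optical axis (not along the pixel's ray), 0 where there is no reading.
- r.camera_model(name): a dict with "fx", "fy", "cx", "cy" (pixels), "rvec" (rotation vector, rad) and "tvec" (3), from world to camera coordinates, as OpenCV has them; the wrist camera has in their place "hand_eye" (4x4, takes a point from camera to tool coordinates, whose origin is the TCP and whose axes are the flange's). Camera axes: x right, y down, z forward; pixel columns grow to the right and rows downward; lengths in mm; the calibration is good to about 2 mm. A picture is of the moment at which its call begins: read the wrist's pose just before it. camera_model takes no time and is no camera call.
- r.finish_job(): hands the job in; it is judged then, once.
Trained networks look in the newest picture that a camera, given by its name, has taken for a name from the list of things; names that differ only in an ending like _2 or _b are one class to them, and where a whole thing is asked for, a point or a joint stands for the part that bears it (a point fixed in the world has none). Each returns a list of dicts, best first, with "confidence" (0 to 1); they miss things now and then, are a little off and sometimes report something else, mostly with a low value. They report only what shows in the picture. A call takes as long as a camera call. They do not tell look-alikes from the thing itself.
- r.recognise(camera, name): "centre" ([x, y, z] in mm, in world coordinates, good to about 4 mm: the middle of the surface that is visible of it).
The state is a dict: "time_s": time; "qpos": joint angles; "qd": joint speeds; "joint_efforts": joint torques, N m; "position": TCP position; "tool_rot": TCP orientation; "ft_force": force on the tool from outside, world axes, zero at the start; "ft_torque": the same for the moment, N m; "opening": finger opening in mm; "grip_force": force on a finger pad.
Only numpy, scipy, OpenCV 4.12 (cv2) and the standard library are available. Lean on these libraries where they do the work, as an engineer would, in place of code of your own. Each camera call takes 0.05 s, during which the arm holds its last target. There are 200 camera calls.

## Working session

There is one attempt and no reset: what is moved stays moved. The work goes in short steps, Python scripts to look and compute and a shell command to move; the robot and the scene stay as the last step left them, time stands still between calls to the robot, and variables do not carry over. Pictures are saved under pics/ and viewed, at most 14 in all, crops included, and the job is handed in when it is done.

```bash
mkdir -p pics && cat > h.py <<'E'
import numpy as np, cv2
from bench import r
def cam(n):
    m=r.camera_model(n); K=np.array([[m['fx'],0,m['cx']],[0,m['fy'],m['cy']],[0,0,1]])
    if 'hand_eye' in m:
        s=r.state(); T=np.eye(4); T[:3,:3]=cv2.Rodrigues(np.array(s['tool_rot'],float))[0]; T[:3,3]=s['position']
        return K,T@np.array(m['hand_eye'])
    T=np.eye(4); T[:3,:3]=cv2.Rodrigues(np.array(m['rvec'],float))[0]; T[:3,3]=np.ravel(m['tvec'])
    return K,np.linalg.inv(T)
def cloud(n):
    K,T=cam(n); im,d=r.grab_frame(n)
    v,u=np.mgrid[:384,:512]
    P=np.stack([(u-K[0,2])/K[0,0]*d,(v-K[1,2])/K[1,1]*d,d],-1)@T[:3,:3].T+T[:3,3]
    P[d==0]=np.nan
    return im,P
E
python3 - <<'E'
from h import *
for n in ('top','scene'):
    im,P=cloud(n); cv2.imwrite(f'pics/{n}0.png',im); np.save(f'{n}.npy',P)
    for o in ['bottle_red','bottle_yellow','bottle_green','bottle_blue','bottle_white','seat_red','seat_yellow','seat_green','seat_blue','tip_box']:
        print(n,o,[(np.round(x['centre']).tolist(),round(x['confidence'],2)) for x in r.recognise(n,o)][:3])
s=r.state(); print(s)
print(cv2.Rodrigues(np.array(s['tool_rot'],float))[0].round(3)); print(r.camera_model('wrist'))
E
```

```text
top bottle_red [([429.0, 100.0, 96.0], 0.83), ([556.0, 195.0, 98.0], 0.51)]
top bottle_yellow [([680.0, 123.0, 98.0], 0.85), ([565.0, 138.0, 102.0], 0.8), ([432.0, 182.0, 91.0], 0.63)]
top bottle_green [([545.0, 252.0, 101.0], 0.61)]
top bottle_blue [([532.0, 313.0, 97.0], 0.73), ([544.0, 253.0, 100.0], 0.56)]
top bottle_white []
top seat_red [([479.0, -108.0, 18.0], 0.86)]
top seat_yellow [([475.0, -174.0, 12.0], 0.72), ([544.0, 250.0, 102.0], 0.65), ([473.0, -317.0, 16.0], 0.28)]
top seat_green [([473.0, -244.0, 11.0], 0.67)]
top seat_blue [([472.0, -316.0, 18.0], 0.69)]
top tip_box [([780.0, -9.0, 37.0], 0.79), ([542.0, 252.0, 101.0], 0.29)]
scene bottle_red [([444.0, 93.0, 51.0], 0.96), ([567.0, 190.0, 84.0], 0.49)]
scene bottle_yellow [([698.0, 113.0, 53.0], 0.82), ([438.0, 175.0, 54.0], 0.63), ([582.0, 134.0, 77.0], 0.58)]
scene bottle_green [([562.0, 251.0, 83.0], 0.53), ([470.0, -241.0, 20.0], 0.2)]
scene bottle_blue [([547.0, 317.0, 84.0], 0.65)]
scene bottle_white [([596.0, 72.0, 76.0], 0.6)]
scene seat_red [([474.0, -101.0, 16.0], 0.7), ([561.0, 252.0, 83.0], 0.68)]
scene 
[... 729 characters left out ...]
'ft_force': array([-0.26290953,  0.42608949,  0.42511609]), 'ft_torque': array([-0.05182537,  0.03553459, -0.03016128]), 'grip_force': 0.0, 'opening': 85.55354681046695}
[[ 0.962 -0.272 -0.   ]
 [-0.272 -0.962  0.   ]
 [-0.    -0.    -1.   ]]
{'fx': 291.34643468122914, 'fy': 291.34643468122914, 'cx': 256.87526752816524, 'cy': 190.1153403899774, 'hand_eye': array([[-1.33154155e-03, -9.59353038e-01, -2.82205554e-01,
         7.12333774e+01],
       [ 9.99998022e-01, -8.60456763e-04, -1.79322164e-03,
         5.21800679e-02],
       [ 1.47750695e-03, -2.82207384e-01,  9.59352286e-01,
        -1.34453864e+02],
       [ 0.00000000e+00,  0.00000000e+00,  0.00000000e+00,
         1.00000000e+00]])}
```

View pics/top0.png

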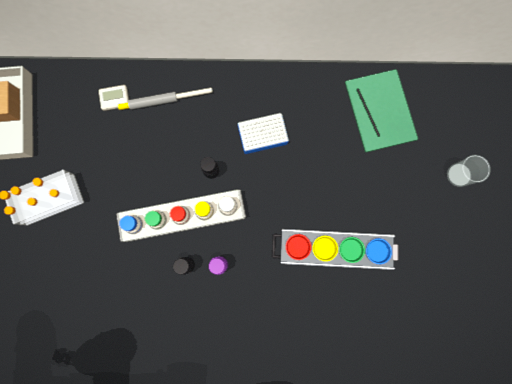

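View pics/scene0.png

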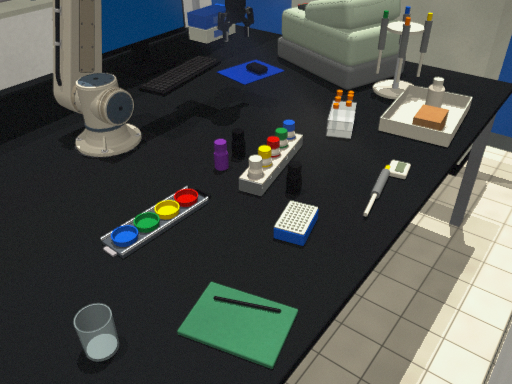

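The top picture shows the storage rack holding, from left, caps blue (129,225), green (154,219), red (178,214), yellow (203,210) and white (228,205). The carrier has red (298,247), yellow (325,249), green (352,250) and blue (378,251) seats. The purple bottle at (217,266) and the black ones at (183,266) and (210,167) stand outside the rack, so they are the look-alikes. I'll now measure the caps and seats and confirm with a crop.

```bash
python3 - <<'E'
from h import *
im=cv2.imread('pics/top0.png'); P=np.load('top.npy')
cv2.imwrite('pics/crop.png',cv2.resize(im[155:285,105:405],None,fx=2.6,fy=2.6,interpolation=cv2.INTER_CUBIC))
K,T=cam('top'); C=T[:3,3]
def ray(u,v,z):
    d=T[:3,:3]@np.array([(u-K[0,2])/K[0,0],(v-K[1,2])/K[1,1],1]); return (C+d*(z-C[2])/d[2])[:2]
for n,u,v in [('blue',129,225),('green',154,219),('red',178,214),('yellow',203,210),('white',228,205)]:
    q=P[v-14:v+15,u-14:u+15].reshape(-1,3); q=q[(q[:,2]>90)&(q[:,2]<108)]
    print(n,q.mean(0).round(1),((q.min(0)+q.max(0))/2).round(1),len(q))
hsv=cv2.cvtColor(im,cv2.COLOR_BGR2HSV)
sat=((hsv[...,1]>120)&(hsv[...,2]>90)).astype(np.uint8); sat[:225]=0; sat[275:]=0; sat[:,:284]=0; sat[:,394:]=0
sat=cv2.erode(sat,np.ones((2,2)))
for n,u,v in [('red',298,247),('yellow',325,249),('green',352,250),('blue',378,251)]:
    h0=int(hsv[v,u,0]); dh=np.abs(hsv[...,0].astype(int)-h0); m=((sat>0)&(np.minimum(dh,180-dh)<10)).astype(np.uint8)
    m[:,:u-16]=0;m[:,u+17:]=0
    (cx,cy),rad=cv2.minEnclosingCircle(np.argwhere(m)[:,::-1].astype(np.float32))
    M=cv2.moments(m,True); c=(M['m10']/M['m00'],M['m01']/M['m00'])
    print(n,(cx,cy,rad),c,ray(cx,cy,28).round(1),ray(*c,28).round(1))
q=P[30:200,100:180]; 
print('TCP cam',C)
E
```

```text
blue [532.1 320.4  97.7] [532.9 321.   95.9] 202
green [544.5 260.2  97.8] [544.6 260.9  96.2] 196
red [557.  199.5  97.9] [556.6 200.   96.7] 192
yellow [569.5 139.1  97.8] [569.2 139.4  96.8] 192
white [582.3  78.6  98. ] [582.6  78.9  96.8] 186
red (298.75, 247.0, 12.412291526794434) (298.68125, 247.09791666666666) [ 478.2 -108. ] [ 477.9 -107.9]
yellow (324.70001220703125, 248.5, 12.78836441040039) (325.3099173553719, 248.37809917355372) [ 475.  -175.6] [ 475.3 -177.2]
green (352.131591796875, 249.86842346191406, 12.274712562561035) (352.2962962962963, 249.87581699346404) [ 472.2 -247. ] [ 472.2 -247.4]
blue (378.625, 251.625, 12.729249954223633) (378.96516393442624, 251.3422131147541) [ 468.4 -315.9] [ 469.1 -316.8]
TCP cam [ 466.3518796    12.73880096 1116.58709674]
```

View pics/crop.png

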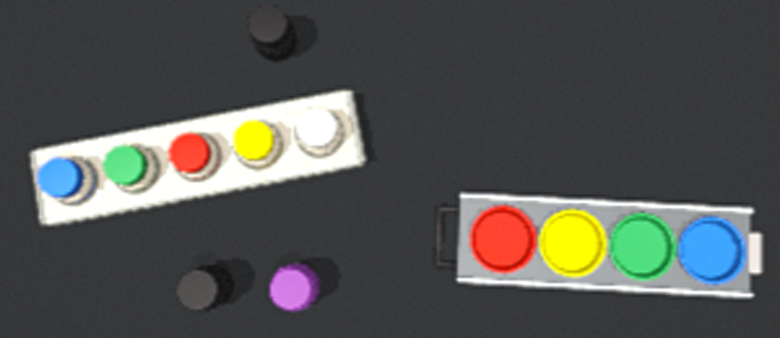

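The crop confirms it: the coloured caps in the white-plated rack at crop (61,177), (127,165), (190,153) and (254,139) are the wanted ones. The purple (293,287) and black (203,288) and (270,25) ones stand loose outside the rack. First I turn the tool so the fingers close across the rack row, which takes about +1.09 about tool z.

```bash
cat >> h.py <<'E'
def go(x,y,z):
    s=r.state(); R=cv2.Rodrigues(np.array(s['tool_rot'],float))[0]
    print('shift cm',(R.T@(np.array([x,y,z],float)-s['position'])/10).round(2),'yaw',round(float(np.arctan2(R[1,0],R[0,0])),4),'tilt',R[2,:2].round(4),'pos',np.round(s['position'],1),'t',s['time_s'])
E
python3 -m handwheel '0 0 .182 0 0 0 0;0 0 .182 0 0 0 0;0 0 .182 0 0 0 0;0 0 .182 0 0 0 0;0 0 .182 0 0 0 0;0 0 .182 0 0 0 0' 40
python3 -c "from h import *
go(532.5,320.6,200)"
```

```text
time_s: 1.85
position: [149.7, 529.2, 239.3]
tool_rot: [2.429, -1.992, 0.0]
ft_force: [-0.3, 0.3, -0.2]
opening: 85.4
grip_force: 0.0
shift cm [ 27.95 -33.45   3.93] yaw -1.3738 tilt [ 0. -0.] pos [149.7 529.2 239.3] t 1.85
```

```bash
python3 -m handwheel '0 0 0 2.8 -3.34 .39 0;0 0 0 2.8 -3.34 .39 0;0 0 0 2.8 -3.35 .39 0;0 0 0 2.8 -3.35 .39 0;0 0 0 2.8 -3.35 .39 0;0 0 0 2.8 -3.35 .4 0;0 0 0 2.8 -3.35 .4 0;0 0 0 2.8 -3.34 .4 0;0 0 0 2.8 -3.34 .4 0;0 0 0 2.75 -3.34 .4 0'
python3 -m handwheel '0 0 0 0 0 0 0;0 0 0 0 0 0 0'
python3 - <<'E'
from h import *
go(532.5,320.6,77)
im,P=cloud('wrist'); cv2.imwrite('pics/w1.png',im)
hsv=cv2.cvtColor(im,cv2.COLOR_BGR2HSV)
q=(P[...,2]>93)&(P[...,2]<103)
n,l,st,c=cv2.connectedComponentsWithStats(q.astype(np.uint8))
for i in range(1,n):
    if st[i,4]>300:
        p=P[l==i]; print(c[i].round(),st[i,4],np.median(hsv[l==i],0),p.mean(0).round(1),((p.min(0)+p.max(0))/2).round(1))
E
```

```text
time_s: 3.1
position: [535.0, 322.1, 199.7]
tool_rot: [-2.435, 1.985, -0.0]
ft_force: [0.7, 0.8, 0.8]
opening: 85.3
grip_force: 0.0
time_s: 3.35
position: [533.6, 322.9, 199.6]
tool_rot: [2.435, -1.985, -0.0]
ft_force: [-0.3, -0.1, 0.3]
opening: 85.6
grip_force: 0.0
shift cm [ 0.21  0.15 12.26] yaw -1.3682 tilt [-0.      0.0003] pos [533.6 322.9 199.6] t 3.35
[258.  29.] 2326 [  2. 196. 241.] [557.4 201.4  97.8] [557.5 201.7  96.6]
[258. 116.] 1815 [ 66. 146. 200.] [545.1 261.6  97.9] [544.7 261.9  96.8]
[258. 191.] 1486 [103. 165. 255.] [532.8 321.7  97.9] [532.5 322.1  96.8]
```

View pics/w1.png

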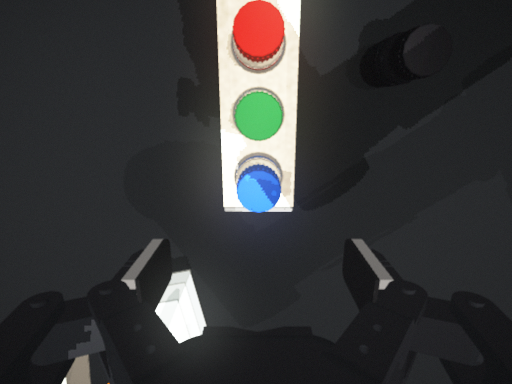

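The wrist view shows the red (258,29), green (258,116) and blue (258,191) caps in the row between the open fingers, and it agrees with the top camera to about 1.5 mm. Next I descend on blue and grip.

```bash
python3 -m handwheel '0 0 0 .12 .12 0 0;0 0 0 0 0 2.5 0;0 0 0 0 0 2.5 0;0 0 0 0 0 2.5 0;0 0 0 0 0 2.5 0;0 0 0 0 0 2.3 0;0 0 0 0 0 0 0'
python3 -m handwheel '0 0 0 0 0 0 1;0 0 0 0 0 0 1;0 0 0 0 0 0 1;0 0 0 0 0 0 1;0 0 0 0 0 0 1;0 0 0 0 0 0 1' 40
python3 -c "from h import *
go(532.7,321.5,76)"
```

```text
time_s: 4.28
position: [531.2, 321.1, 75.4]
tool_rot: [2.433, -1.982, -0.001]
ft_force: [0.0, 0.1, 0.3]
opening: 85.5
grip_force: 0.0
time_s: 5.03
position: [533.2, 321.9, 78.1]
tool_rot: [-2.434, 1.983, -0.001]
ft_force: [-4.0, 0.3, 6.1]
opening: 36.8
grip_force: 39.9
shift cm [0.02 0.06 0.21] yaw -1.3675 tilt [-0.0008 -0.0018] pos [533.2 321.9  78.1] t 5.025
```

```bash
python3 -m handwheel '0 0 0 0 0 -1 1;0 0 0 0 0 -2 1;0 0 0 0 0 -2.5 1;0 0 0 0 0 -2.5 1;0 0 0 0 0 -2.5 1;0 0 0 0 0 -2.5 1;0 0 0 0 0 0 1'
python3 -c "from h import *
go(469,-317,205)"
```

```text
time_s: 5.9
position: [533.7, 322.0, 209.2]
tool_rot: [-2.432, 1.982, -0.001]
ft_force: [0.5, 0.2, -0.9]
opening: 37.2
grip_force: 40.2
shift cm [61.29 19.22  0.22] yaw -1.3678 tilt [-0.002  -0.0039] pos [533.7 322.  209.2] t 5.9
```

```bash
python3 -m handwheel '0 0 0 2 .63 0 1;0 0 0 4 1.25 0 1;0 0 0 4 1.25 0 1;0 0 0 4 1.25 0 1;0 0 0 4 1.25 0 1;0 0 0 4 1.25 0 1;0 0 0 4 1.25 0 1;0 0 0 4 1.25 0 1;0 0 0 4 1.25 0 1;0 0 0 4 1.25 0 1' && python3 -m handwheel '0 0 0 4 1.25 0 1;0 0 0 4 1.25 0 1;0 0 0 4 1.25 0 1;0 0 0 4 1.25 0 1;0 0 0 4 1.25 0 1;0 0 0 2 .65 0 1;0 0 0 1.3 .4 0 1;0 0 0 0 0 0 1;0 0 0 0 0 0 1'
python3 - <<'E'
from h import *
go(469,-317,90)
im,P=cloud('wrist'); cv2.imwrite('pics/w2.png',im)
E
```

```text
time_s: 7.15
position: [492.0, -75.9, 205.7]
tool_rot: [2.434, -1.984, -0.003]
ft_force: [0.6, -1.3, -0.3]
opening: 36.7
grip_force: 40.3
time_s: 8.28
position: [468.6, -316.9, 206.6]
tool_rot: [-2.435, 1.984, 0.001]
ft_force: [1.5, 0.4, -1.6]
opening: 37.2
grip_force: 40.3
shift cm [ 0.02 -0.04 11.65] yaw -1.3673 tilt [-0.0005  0.0002] pos [ 468.6 -316.9  206.6] t 8.275
```

View pics/w2.png

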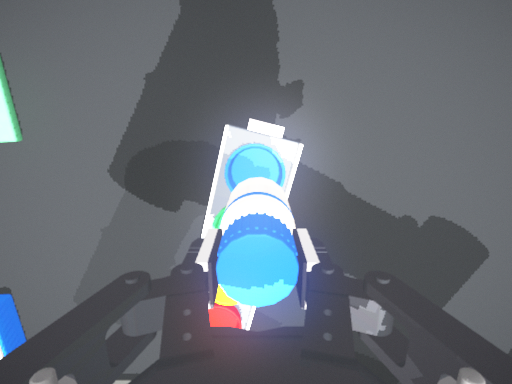

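The wrist view shows the bottle held upright, and the blue seat at (255,173) is partly behind it. I project the estimated rim into the picture to check the seat's position.

```bash
python3 - <<'E'
from h import *
im=cv2.imread('pics/w2.png'); K,T=cam('wrist'); Ti=np.linalg.inv(T)
def proj(p): 
    q=np.asarray(p)@Ti[:3,:3].T+Ti[:3,3]; return (q[:,:2]/q[:,2:])*[K[0,0],K[1,1]]+[K[0,2],K[1,2]]
a=np.linspace(0,2*np.pi,72)
big=cv2.resize(im[110:250,180:330],None,fx=4,fy=4)
for rr,z,c in [(34,30,(0,0,255)),(30,30,(0,255,255)),(27,15,(255,255,255))]:
    p=(proj(np.c_[469+rr*np.cos(a),-317+rr*np.sin(a),0*a+z])-[180,110]+.5)*4
    cv2.polylines(big,[p.round().astype(np.int32)],True,c,1)
cv2.imwrite('pics/w2c.png',big)
E
```

```text
(no output)
```

View pics/w2c.png

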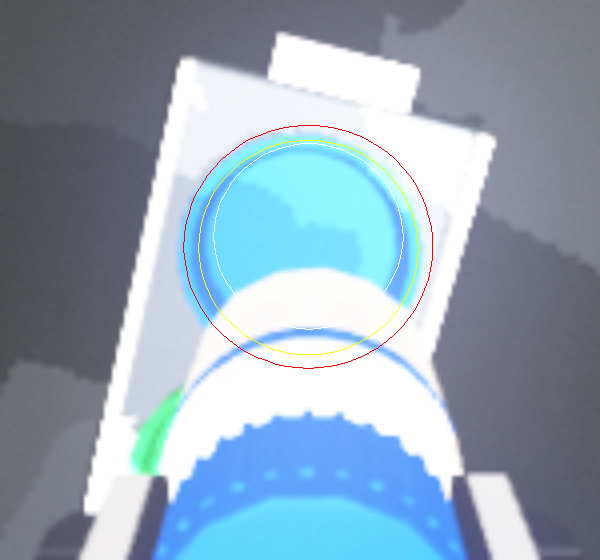

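The actual rim sits about 8 px left and 6 px below the projection, so the seat is about 2 mm off my estimate. I apply part of that correction and lower the bottle.

```bash
python3 -m handwheel '0 0 0 -.07 -.19 0 1;0 0 0 0 0 2.5 1;0 0 0 0 0 2.5 1;0 0 0 0 0 2.5 1;0 0 0 0 0 2 1;0 0 0 0 0 1.5 1;0 0 0 0 0 .4 1;0 0 0 0 0 0 1'
python3 -m handwheel '0 0 0 0 0 .2 1;0 0 0 0 0 .2 1;0 0 0 0 0 0 1'
```

```text
time_s: 9.32
position: [470.5, -316.6, 93.2]
tool_rot: [2.435, -1.985, 0.001]
ft_force: [-0.2, -0.8, -0.8]
opening: 36.8
grip_force: 40.3
time_s: 9.7
position: [470.2, -316.5, 88.8]
tool_rot: [-2.435, 1.985, -0.0]
ft_force: [0.2, 0.1, -1.5]
opening: 36.7
grip_force: 40.3
```

```bash
python3 -m handwheel '0 0 0 0 0 .1 1;0 0 0 0 0 .1 1;0 0 0 0 0 0 1'; python3 -m handwheel '0 0 0 0 0 .1 1;0 0 0 0 0 0 1'
```

```text
time_s: 10.07
position: [470.3, -316.7, 87.1]
tool_rot: [2.435, -1.985, 0.001]
ft_force: [-0.6, 0.2, 0.9]
opening: 36.8
grip_force: 40.5
time_s: 10.32
position: [470.4, -316.9, 87.0]
tool_rot: [2.435, -1.984, 0.002]
ft_force: [-1.8, 0.1, 7.3]
opening: 36.7
grip_force: 41.0
```

Contact came at TCP 87, which is the seat floor as predicted. I release, rise and check.

```bash
python3 -m handwheel '0 0 0 0 0 0 0;0 0 0 0 0 0 0;0 0 0 0 0 0 0;0 0 0 0 0 -1 0;0 0 0 0 0 -2.5 0;0 0 0 0 0 -2.5 0;0 0 0 0 0 -2.5 0;0 0 0 0 0 -2.5 0;0 0 0 0 0 0 0;0 0 0 0 0 0 0'
cat >> h.py <<'E'
def caps(lo,hi,cam_='wrist'):
    im,P=cloud(cam_); hsv=cv2.cvtColor(im,cv2.COLOR_BGR2HSV)
    q=(P[...,2]>lo)&(P[...,2]<hi)
    n,l,st,c=cv2.connectedComponentsWithStats(q.astype(np.uint8))
    for i in range(1,n):
        if st[i,4]>300:
            p=P[l==i]; print(c[i].round(),st[i,4],np.median(hsv[l==i],0),p.mean(0).round(1),((p.min(0)+p.max(0))/2).round(1))
    return im,P
E
python3 - <<'E'
from h import *
im,P=caps(100,115); cv2.imwrite('pics/w3.png',im)
go(544.8,261.5,205)
E
```

```text
time_s: 11.58
position: [470.1, -316.4, 195.6]
tool_rot: [-2.435, 1.985, 0.001]
ft_force: [0.1, 0.4, -1.2]
opening: 85.1
grip_force: 0.0
[257. 195.] 1692 [ 92. 125. 255.] [ 470.1 -317.7  106.8] [ 469.8 -316.7  104.6]
shift cm [-55.08 -18.98  -0.95] yaw -1.3679 tilt [-0.0009  0.0009] pos [ 469.9 -316.3  195.2] t 11.625
```

View pics/w3.png

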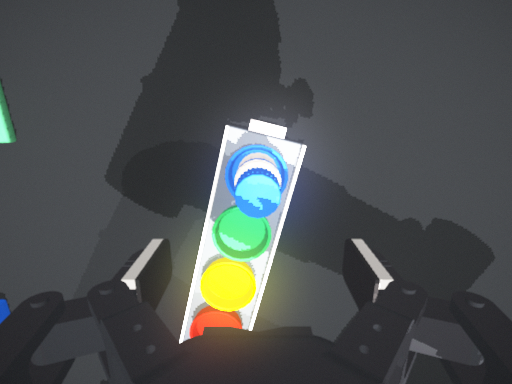

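Blue is seated: its cap top is at 106.8 mm, against 107 expected, and it looks centred in the blue seat. The green (242,233) and yellow (228,285) seats are fully visible, so I measure them here and then go for the green bottle.

```bash
python3 - <<'E'
from h import *
im=cv2.imread('pics/w3.png'); K,T=cam('wrist'); C=T[:3,3]
hsv=cv2.cvtColor(im,cv2.COLOR_BGR2HSV)
for n,u,v,h0 in [('green',242,233,int(hsv[233,242,0])),('yellow',228,285,int(hsv[285,228,0]))]:
    dh=abs(hsv[...,0].astype(int)-h0); m=((dh<12)&(hsv[...,1]>110)).astype(np.uint8); m[:v-40]=0;m[v+40:]=0;m[:,:u-40]=0;m[:,u+40:]=0
    l=cv2.connectedComponentsWithStats(m)[1]; m=(l==l[v,u]).astype(np.uint8)
    c=max(cv2.findContours(m,cv2.RETR_EXTERNAL,cv2.CHAIN_APPROX_NONE)[0],key=len)
    p=c[:,0].astype(float); d=np.c_[(p-[K[0,2],K[1,2]])/[K[0,0],K[1,1]],np.ones(len(p))]@T[:3,:3].T
    w=C+d*((30-C[2])/d[:,2:]); 
    (x,y),rad=cv2.minEnclosingCircle(w[:,:2].astype(np.float32)); print(n,x,y,rad,((w.min(0)+w.max(0))/2).round(1))
E
python3 -m handwheel '0 0 0 -2 -.7 -.1 0;0 0 0 -4 -1.4 -.1 0;0 0 0 -4 -1.4 -.1 0;0 0 0 -4 -1.4 -.1 0;0 0 0 -4 -1.4 -.1 0;0 0 0 -4 -1.4 -.1 0;0 0 0 -4 -1.4 -.1 0;0 0 0 -4 -1.4 -.1 0;0 0 0 -4 -1.4 -.1 0;0 0 0 -4 -1.4 -.05 0' && python3 -m handwheel '0 0 0 -4 -1.4 0 0;0 0 0 -4 -1.4 0 0;0 0 0 -4 -1.4 0 0;0 0 0 -3.1 -1 0 0;0 0 0 -2 -.48 0 0;0 0 0 0 0 0 0;0 0 0 0 0 0 0'
python3 - <<'E'
from h import *
caps(93,103); go(544.9,261.5,79)
E
```

```text
green 472.08135986328125 -247.47528076171875 33.571998596191406 [ 472.9 -248.    30. ]
yellow 477.1055908203125 -177.6324920654297 37.0861701965332 [ 476.  -177.2   30. ]
time_s: 12.88
position: [523.5, 83.7, 204.6]
tool_rot: [2.434, -1.984, -0.001]
ft_force: [0.6, -0.1, 0.5]
opening: 85.6
grip_force: 0.0
time_s: 13.75
position: [544.9, 260.6, 205.1]
tool_rot: [2.434, -1.985, 0.0]
ft_force: [0.0, 0.4, -1.0]
opening: 85.2
grip_force: 0.0
[256.  33.] 2210 [ 29. 209. 254.] [570.  140.7  97.7] [569.7 140.6  96.7]
[256. 117.] 1733 [  2. 199. 241.] [557.6 200.8  97.8] [557.3 200.9  96.7]
[256. 190.] 1429 [ 63. 136. 173.] [545.2 260.9  97.9] [545.3 261.9  96.6]
shift cm [-1.100e-01 -1.000e-02  1.264e+01] yaw -1.3686 tilt [0.0002 0.0001] pos [545.  260.5 205.4] t 13.8
```

```bash
python3 -m handwheel '0 0 0 -.08 0 2.5 0;0 0 0 0 0 2.5 0;0 0 0 0 0 2.5 0;0 0 0 0 0 2.5 0;0 0 0 0 0 2.5 0;0 0 0 0 0 .1 0;0 0 0 0 0 0 0'
python3 -m handwheel '0 0 0 0 0 0 1;0 0 0 0 0 0 1;0 0 0 0 0 0 1;0 0 0 0 0 0 1;0 0 0 0 0 0 1;0 0 0 0 0 0 1'
python3 -m handwheel '0 0 0 0 0 -1 1;0 0 0 0 0 -2 1;0 0 0 0 0 -2.5 1;0 0 0 0 0 -2.5 1;0 0 0 0 0 -2.5 1;0 0 0 0 0 -2.5 1;0 0 0 0 0 0 1;0 0 0 0 0 0 1'
python3 -c "from h import *
go(472.3,-247.5,205)"
```

```text
time_s: 14.68
position: [545.6, 262.0, 80.6]
tool_rot: [-2.434, 1.984, -0.001]
ft_force: [0.4, 0.4, 0.4]
opening: 85.3
grip_force: 0.0
time_s: 15.42
position: [545.2, 262.4, 80.0]
tool_rot: [-2.435, 1.984, -0.001]
ft_force: [-0.9, -0.4, 4.7]
opening: 36.8
grip_force: 40.6
time_s: 16.42
position: [544.3, 262.1, 208.2]
tool_rot: [2.434, -1.984, -0.002]
ft_force: [-0.6, -0.6, -1.5]
opening: 36.7
grip_force: 40.3
shift cm [48.46 17.31  0.36] yaw -1.368 tilt [0.0001 0.002 ] pos [544.3 262.1 208.2] t 16.425
```

```bash
python3 -m handwheel '0 0 0 2 .71 0 1;0 0 0 4 1.43 0 1;0 0 0 4 1.43 0 1;0 0 0 4 1.43 0 1;0 0 0 4 1.43 0 1;0 0 0 4 1.43 0 1;0 0 0 4 1.43 0 1;0 0 0 4 1.43 0 1;0 0 0 4 1.43 0 1;0 0 0 4 1.43 0 1' && python3 -m handwheel '0 0 0 4 1.43 0 1;0 0 0 4 1.43 0 1;0 0 0 2 .72 0 1;0 0 0 .46 .15 0 1;0 0 0 0 0 0 1;0 0 0 0 0 0 1'
python3 -c "from h import *
go(472.3,-247.5,94)"
```

```text
time_s: 17.68
position: [487.0, -139.2, 208.5]
tool_rot: [2.434, -1.985, -0.002]
ft_force: [0.9, -0.6, -0.5]
opening: 36.9
grip_force: 40.3
time_s: 18.42
position: [473.0, -246.7, 209.2]
tool_rot: [-2.436, 1.984, 0.0]
ft_force: [-0.2, 1.0, -0.6]
opening: 36.6
grip_force: 40.3
shift cm [ 0.07  0.08 11.52] yaw -1.367 tilt [-0.0003  0.0001] pos [ 473.  -246.7  209.2] t 18.425
```

```bash
python3 -m handwheel '0 0 0 .07 .05 0 1;0 0 0 0 0 2.5 1;0 0 0 0 0 2.5 1;0 0 0 0 0 2.5 1;0 0 0 0 0 2.5 1;0 0 0 0 0 1.5 1;0 0 0 0 0 0 1;0 0 0 0 0 0 1'
python3 -m handwheel '0 0 0 0 0 .15 1;0 0 0 0 0 .15 1;0 0 0 0 0 .1 1;0 0 0 0 0 0 1'
```

```text
time_s: 19.42
position: [473.5, -248.4, 95.3]
tool_rot: [-2.435, 1.984, -0.003]
ft_force: [0.4, 0.3, -0.1]
opening: 36.9
grip_force: 40.3
time_s: 19.92
position: [472.6, -248.1, 90.2]
tool_rot: [2.435, -1.985, -0.0]
ft_force: [-0.1, -0.5, -0.9]
opening: 36.9
grip_force: 40.3
```

```bash
python3 -m handwheel '0 0 0 0 0 .1 1;0 0 0 0 0 .1 1;0 0 0 0 0 0 1'; python3 -m handwheel '0 0 0 0 0 0.1 1;0 0 0 0 0 0 1'
```

```text
time_s: 20.3
position: [472.8, -248.3, 89.1]
tool_rot: [2.435, -1.984, 0.001]
ft_force: [-1.8, 0.3, 4.8]
opening: 36.8
grip_force: 40.8
time_s: 20.55
position: [472.9, -248.5, 89.0]
tool_rot: [2.435, -1.984, 0.002]
ft_force: [-3.5, 2.5, 11.7]
opening: 36.8
grip_force: 41.5
```

Contact again at the expected height. I release, rise, and go back for red at (557.5, 201).

```bash
python3 -m handwheel '0 0 0 0 0 0 0;0 0 0 0 0 0 0;0 0 0 0 0 0 0;0 0 0 0 0 -1 0;0 0 0 0 0 -2.5 0;0 0 0 0 0 -2.5 0;0 0 0 0 0 -2.5 0;0 0 0 0 0 -2.5 0;0 0 0 0 0 0 0;0 0 0 0 0 0 0'
python3 - <<'E'
from h import *
caps(100,115); go(557.5,201.2,205)
E
```

```text
time_s: 21.8
position: [472.5, -248.0, 197.1]
tool_rot: [-2.435, 1.985, 0.001]
ft_force: [-0.9, 0.3, -0.4]
opening: 85.5
grip_force: 0.0
[278. 110.] 2064 [100. 153. 255.] [ 470.  -316.6  106.8] [ 470.  -316.2  104.6]
[256. 193.] 1679 [ 63. 136. 228.] [ 473.4 -250.5  106.8] [ 473.2 -249.6  104.6]
shift cm [-42.28 -17.4   -0.81] yaw -1.3679 tilt [-0.0008  0.0009] pos [ 472.3 -247.9  196.7] t 21.85
```

```bash
python3 -m handwheel '0 0 0 -2 -.82 -.1 0;0 0 0 -4 -1.65 -.1 0;0 0 0 -4 -1.65 -.1 0;0 0 0 -4 -1.65 -.1 0;0 0 0 -4 -1.65 -.1 0;0 0 0 -4 -1.65 -.1 0;0 0 0 -4 -1.65 -.1 0;0 0 0 -4 -1.65 -.1 0;0 0 0 -4 -1.65 0 0;0 0 0 -4 -1.65 0 0' && python3 -m handwheel '0 0 0 -2.3 -.95 0 0;0 0 0 -1.5 -.6 0 0;0 0 0 -.48 -.18 0 0;0 0 0 0 0 0 0;0 0 0 0 0 0 0'
python3 - <<'E'
from h import *
caps(93,103); go(557.5,201,79.5)
E
```

```text
time_s: 23.1
position: [549.3, 156.9, 204.4]
tool_rot: [2.434, -1.984, -0.001]
ft_force: [0.7, -0.7, 0.5]
opening: 85.5
grip_force: 0.0
time_s: 23.72
position: [557.9, 200.2, 205.5]
tool_rot: [-2.434, 1.986, -0.0]
ft_force: [0.5, -0.2, -0.3]
opening: 85.6
grip_force: 0.0
[256.  32.] 2205 [ 23.  19. 245.] [582.5  80.   97.7] [582.5  79.9  96.7]
[257. 117.] 1724 [ 28. 215. 253.] [570.2 140.1  97.9] [570.4 140.3  96.7]
[257. 190.] 1427 [  2. 195. 202.] [557.9 200.2  97.9] [557.6 200.7  96.6]
shift cm [-0.08  0.02 12.61] yaw -1.3687 tilt [-0.     -0.0003] pos [557.9 200.2 205.6] t 23.775
```

```bash
python3 -m handwheel '0 0 0 -.04 0 2.5 0;0 0 0 0 0 2.5 0;0 0 0 0 0 2.5 0;0 0 0 0 0 2.5 0;0 0 0 0 0 2.5 0;0 0 0 0 0 .1 0;0 0 0 0 0 0 0'
python3 -m handwheel '0 0 0 0 0 0 1;0 0 0 0 0 0 1;0 0 0 0 0 0 1;0 0 0 0 0 0 1;0 0 0 0 0 0 1;0 0 0 0 0 0 1'
python3 -m handwheel '0 0 0 0 0 -1 1;0 0 0 0 0 -2 1;0 0 0 0 0 -2.5 1;0 0 0 0 0 -2.5 1;0 0 0 0 0 -2.5 1;0 0 0 0 0 -2.5 1;0 0 0 0 0 0 1;0 0 0 0 0 0 1'
python3 -c "from h import *
go(478.2,-107.2,205)"
```

```text
time_s: 24.65
position: [558.5, 201.4, 80.5]
tool_rot: [-2.434, 1.984, -0.002]
ft_force: [0.7, -0.2, 0.6]
opening: 85.8
grip_force: 0.0
time_s: 25.4
position: [558.1, 201.6, 80.0]
tool_rot: [-2.435, 1.984, -0.001]
ft_force: [-0.9, -0.3, 5.1]
opening: 37.1
grip_force: 40.1
time_s: 26.4
position: [557.3, 201.4, 208.4]
tool_rot: [2.434, -1.984, -0.002]
ft_force: [1.4, -0.1, -0.4]
opening: 36.7
grip_force: 40.2
shift cm [28.63 13.96  0.36] yaw -1.3679 tilt [-0.0001  0.0016] pos [557.3 201.4 208.4] t 26.4
```

```bash
python3 -m handwheel '0 0 0 2 1 0 1;0 0 0 4 1.95 0 1;0 0 0 4 1.95 0 1;0 0 0 4 1.95 0 1;0 0 0 4 1.95 0 1;0 0 0 4 1.95 0 1;0 0 0 3.6 1.75 0 1;0 0 0 2 .95 0 1;0 0 0 1 .45 0 1' && python3 -m handwheel '0 0 0 0 0 0 1;0 0 0 0 0 0 1'
python3 - <<'E'
from h import *
go(478.2,-107,94)
im,P=cloud('wrist'); K,T=cam('wrist'); Ti=np.linalg.inv(T)
def proj(p): 
    q=np.asarray(p)@Ti[:3,:3].T+Ti[:3,3]; return (q[:,:2]/q[:,2:])*[K[0,0],K[1,1]]+[K[0,2],K[1,2]]
a=np.linspace(0,2*np.pi,72)
big=cv2.resize(im[110:250,180:330],None,fx=4,fy=4)
for rr,z,c in [(34,30,(0,0,0)),(30,30,(255,255,0)),(27,15,(255,255,255))]:
    p=(proj(np.c_[478.2+rr*np.cos(a),-107.7+rr*np.sin(a),0*a+z])-[180,110]+.5)*4
    cv2.polylines(big,[p.round().astype(np.int32)],True,c,1)
cv2.imwrite('pics/w4c.png',big)
E
```

```text
time_s: 27.52
position: [478.0, -108.2, 208.8]
tool_rot: [2.433, -1.987, -0.001]
ft_force: [0.3, 0.3, -1.5]
opening: 36.4
grip_force: 40.2
time_s: 27.78
position: [479.4, -106.2, 209.1]
tool_rot: [2.436, -1.984, -0.0]
ft_force: [-0.4, -0.1, -1.6]
opening: 37.1
grip_force: 40.2
shift cm [ 0.06  0.13 11.51] yaw -1.3673 tilt [-0.0002  0.0002] pos [ 479.4 -106.2  209.1] t 27.775
```

View pics/w4c.png

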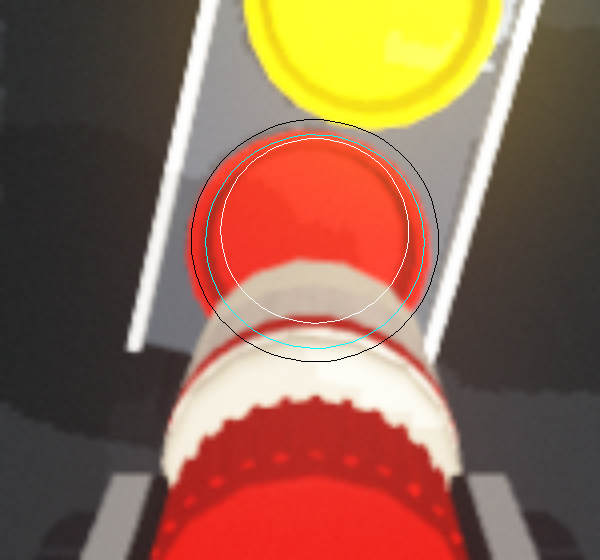

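The wrist view puts the red seat rim about 7 px left of and 8 px below my estimate, roughly 2 mm. The tool already sits close to the average of the two, so I lower straight down.

```bash
python3 -m handwheel '0 0 0 0 0 2.5 1;0 0 0 0 0 2.5 1;0 0 0 0 0 2.5 1;0 0 0 0 0 2.5 1;0 0 0 0 0 1.5 1;0 0 0 0 0 .2 1;0 0 0 0 0 .1 1;0 0 0 0 0 0 1;0 0 0 0 0 0 1'
python3 -m handwheel '0 0 0 0 0 .1 1;0 0 0 0 0 .1 1;0 0 0 0 0 .1 1;0 0 0 0 0 0 1'
```

```text
time_s: 28.95
position: [479.7, -106.6, 91.9]
tool_rot: [-2.435, 1.984, -0.001]
ft_force: [-0.0, 0.3, -0.6]
opening: 37.0
grip_force: 40.2
time_s: 29.45
position: [479.4, -106.9, 89.0]
tool_rot: [2.435, -1.984, 0.001]
ft_force: [-2.5, 0.1, 5.7]
opening: 37.3
grip_force: 40.7
```

```bash
python3 -m handwheel '0 0 0 0 0 0 0;0 0 0 0 0 0 0;0 0 0 0 0 0 0;0 0 0 0 0 -1 0;0 0 0 0 0 -2.5 0;0 0 0 0 0 -2.5 0;0 0 0 0 0 -2.5 0;0 0 0 0 0 -2.5 0;0 0 0 0 0 0 0;0 0 0 0 0 0 0'
python3 - <<'E'
from h import *
caps(100,115); go(570,140.5,205)
E
```

```text
time_s: 30.7
position: [479.1, -106.6, 198.2]
tool_rot: [-2.435, 1.985, 0.0]
ft_force: [-0.4, -0.2, 0.3]
opening: 85.6
grip_force: 0.0
[306.  15.] 1562 [ 75. 130. 255.] [ 471.9 -241.2  106.4] [ 473.  -241.6  104.6]
[257. 193.] 1664 [  2. 212. 249.] [ 479.4 -108.8  106.8] [ 479.  -107.9  104.8]
shift cm [-22.37 -13.91  -0.73] yaw -1.3679 tilt [-0.0004  0.001 ] pos [ 478.9 -106.6  197.8] t 30.75
```

```bash
python3 -m handwheel '0 0 0 -2 -1.25 -.1 0;0 0 0 -4 -2.5 -.15 0;0 0 0 -4 -2.5 -.15 0;0 0 0 -4 -2.5 -.15 0;0 0 0 -4 -2.5 -.15 0;0 0 0 -2.4 -1.5 0 0;0 0 0 -1.4 -.8 0 0;0 0 0 -.57 -.36 0 0;0 0 0 0 0 0 0;0 0 0 0 0 0 0'
python3 - <<'E'
from h import *
caps(93,103); go(570.1,140.3,79.5)
E
```

```text
time_s: 32.0
position: [570.3, 139.5, 205.5]
tool_rot: [2.434, -1.986, 0.0]
ft_force: [-0.3, -0.3, -0.7]
opening: 85.2
grip_force: 0.0
[256. 117.] 1724 [ 23.  19. 246.] [582.7  79.4  97.9] [582.6  79.7  96.6]
[256. 190.] 1426 [ 26. 216. 237.] [570.4 139.5  97.9] [570.4 140.3  96.4]
shift cm [-7.000e-02  1.000e-02  1.261e+01] yaw -1.3687 tilt [-0.     -0.0003] pos [570.3 139.6 205.6] t 32.05
```

```bash
python3 -m handwheel '0 0 0 -.04 0 2.5 0;0 0 0 0 0 2.5 0;0 0 0 0 0 2.5 0;0 0 0 0 0 2.5 0;0 0 0 0 0 2.5 0;0 0 0 0 0 .1 0;0 0 0 0 0 0 0'
python3 -m handwheel '0 0 0 0 0 0 1;0 0 0 0 0 0 1;0 0 0 0 0 0 1;0 0 0 0 0 0 1;0 0 0 0 0 0 1;0 0 0 0 0 0 1'
python3 -m handwheel '0 0 0 0 0 -1 1;0 0 0 0 0 -2 1;0 0 0 0 0 -2.5 1;0 0 0 0 0 -2.5 1;0 0 0 0 0 -2.5 1;0 0 0 0 0 -2.5 1;0 0 0 0 0 0 1;0 0 0 0 0 0 1'
python3 -c "from h import *
go(476.5,-176.2,205)"
```

```text
time_s: 32.92
position: [571.0, 140.7, 80.5]
tool_rot: [-2.434, 1.984, -0.002]
ft_force: [1.3, 0.3, -0.3]
opening: 85.2
grip_force: 0.0
time_s: 33.67
position: [570.7, 140.9, 80.0]
tool_rot: [-2.435, 1.984, -0.001]
ft_force: [-2.6, -0.5, 5.4]
opening: 36.9
grip_force: 40.0
time_s: 34.67
position: [569.8, 140.8, 208.3]
tool_rot: [2.434, -1.984, -0.002]
ft_force: [-0.7, -0.0, -0.7]
opening: 36.7
grip_force: 40.2
shift cm [29.17 15.53  0.35] yaw -1.368 tilt [-0.0003  0.0017] pos [569.8 140.8 208.3] t 34.675
```

```bash
python3 -m handwheel '0 0 0 2 1.07 0 1;0 0 0 4 2.13 0 1;0 0 0 4 2.13 0 1;0 0 0 4 2.13 0 1;0 0 0 4 2.13 0 1;0 0 0 4 2.13 0 1;0 0 0 3.6 1.9 0 1;0 0 0 2.2 1.2 0 1;0 0 0 1.3 .7 0 1' && python3 -m handwheel '0 0 0 0 0 0 1;0 0 0 0 0 0 1'
python3 -c "from h import *
go(476.5,-176.2,92)"
```

```text
time_s: 35.8
position: [475.6, -176.9, 208.6]
tool_rot: [2.433, -1.986, -0.002]
ft_force: [0.6, 0.5, -0.8]
opening: 37.0
grip_force: 40.2
time_s: 36.05
position: [477.1, -175.0, 209.0]
tool_rot: [-2.435, 1.985, 0.001]
ft_force: [-0.3, 0.1, -0.1]
opening: 37.1
grip_force: 40.2
shift cm [ 0.11  0.08 11.7 ] yaw -1.3675 tilt [-0.0003  0.0003] pos [ 477.1 -175.   209. ] t 36.05
```

```bash
python3 -m handwheel '0 0 0 .08 .06 2.5 1;0 0 0 0 0 2.5 1;0 0 0 0 0 2.5 1;0 0 0 0 0 2.5 1;0 0 0 0 0 1.5 1;0 0 0 0 0 .2 1;0 0 0 0 0 .1 1;0 0 0 0 0 0 1;0 0 0 0 0 0 1'
python3 -m handwheel '0 0 0 0 0 .1 1;0 0 0 0 0 .1 1;0 0 0 0 0 .1 1;0 0 0 0 0 0 1'
```

```text
time_s: 37.17
position: [477.0, -176.4, 91.9]
tool_rot: [-2.435, 1.985, -0.002]
ft_force: [0.2, 0.1, -2.0]
opening: 36.8
grip_force: 40.3
time_s: 37.67
position: [476.7, -176.6, 89.0]
tool_rot: [2.435, -1.985, 0.001]
ft_force: [-1.9, 0.6, 4.4]
opening: 36.8
grip_force: 40.7
```

```bash
python3 -m handwheel '0 0 0 0 0 0 0;0 0 0 0 0 0 0;0 0 0 0 0 0 0;0 0 0 0 0 -1 0;0 0 0 0 0 -2.5 0;0 0 0 0 0 -2.5 0;0 0 0 0 0 -2.5 0;0 0 0 0 0 -2.5 0;0 0 0 0 0 -2.5 0;0 0 0 0 0 0 0'
python3 -m handwheel '0 0 0 -3 0 -2 0;0 0 0 -3 0 -2 0;0 0 0 -3 0 -2 0;0 0 0 -3 0 0 0;0 0 0 -3 0 0 0;0 0 0 -3 0 0 0;0 0 0 -3 0 0 0;0 0 0 -3 0 0 0;0 0 0 0 0 0 0;0 0 0 0 0 0 0'
python3 - <<'E'
from h import *
im,P=caps(102,112,'scene'); cv2.imwrite('pics/s2.png',cv2.resize(im[90:270,80:340],None,fx=3,fy=3))
caps(101,112,'wrist')
E
```

```text
time_s: 38.92
position: [477.8, -176.7, 226.1]
tool_rot: [-2.433, 1.983, -0.007]
ft_force: [-0.0, 0.1, 0.6]
opening: 85.8
grip_force: 0.0
time_s: 40.17
position: [428.1, 58.5, 283.2]
tool_rot: [2.435, -1.984, -0.0]
ft_force: [0.7, 0.1, 0.2]
opening: 85.6
grip_force: 0.0
[239.   6.] 454 [  1. 215. 231.] [476.1 -95.  106.2] [477.5 -96.1 105. ]
```

View pics/s2.png

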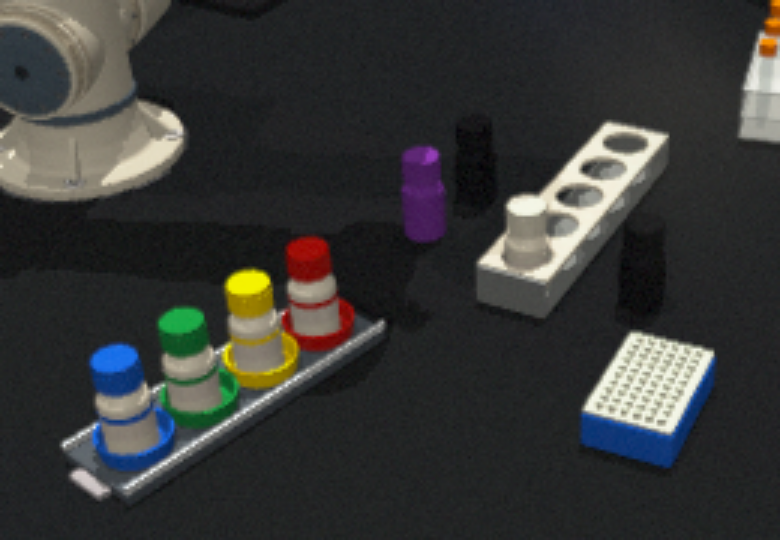

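The scene crop shows all four bottles upright in their own colours: blue (133,410), green (190,365), yellow (257,325) and red (317,290). The white spare is still in the rack at (525,230) and the tip box is untouched. I check the numbers with the top camera.

```bash
python3 - <<'E'
from h import *
im,P=cloud('top'); hsv=cv2.cvtColor(im,cv2.COLOR_BGR2HSV)
for n,x,y in [('red',478.5,-107.3),('yellow',475.8,-177.3),('green',472.5,-247.2),('blue',469.5,-316.7)]:
    m=(P[...,2]>98)&(P[...,2]<115)&(np.hypot(P[...,0]-x,P[...,1]-y)<32); q=P[m]
    print(n,(x,y),np.median(hsv[m],0),len(q),q.mean(0).round(1),((q.min(0)+q.max(0))/2).round(1))
E
```

```text
red (478.5, -107.3) [  2. 223. 174.] 200 [ 478.9 -107.5  107.1] [ 478.8 -107.7  106.1]
yellow (475.8, -177.3) [ 30. 255. 220.] 202 [ 476.  -176.8  106.6] [ 477.  -177.7  104.7]
green (472.5, -247.2) [ 69. 179. 178.] 207 [ 473.  -248.9  106.5] [ 472.9 -249.   105. ]
blue (469.5, -316.7) [105. 206. 213.] 207 [ 469.6 -315.5  106.9] [ 468.8 -315.9  105.4]
```

All four are within about 2 mm of their seats and fully down, so I hand the job in.

```bash
python3 -c "
from bench import r
print(r.finish_job())"
```

```text
the job is handed in; nothing more can be done
None
```

I handed the job in at about 40 s: by camera, all four capped bottles stand upright and fully down in their own colours' seats, within about 2 mm of centre, with the white spare and tip box left in place; the hand-in call returned no verdict.

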